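# Line up the dressing jars by height

## Robot

A 6-joint arm with a two-finger parallel gripper is mounted at the origin on the work surface. World frame = base frame: x ahead of the robot, y to its left, z up, the work surface at z = 0. Lengths are in m, angles in degrees, forces in N, time in s.
With the tool pointing down it reaches from about 0.375 to 0.9 m from the base axis. Payload 3.1 kg.
Tool frame: the origin (TCP) lies at the very end of the fingers, on their centre line; the grasp point (between the pads) lies 19 mm behind it (bot.tcp_to_grasp is the distance from the TCP to the grasp point, in m); z points along the fingers, y is the direction in which the jaws open and shut (so a half turn about z gives the same grasp; the last joint's range is limited). The gripper opens to 87 mm and grips with 3 to 60 N. Pads are 19 mm wide; open, the fingers measure 117 mm over their backs; the gripper's body (75 mm by 190 mm) begins 51 mm behind the grasp point.
Start: joints at [-77.722, 30.224, 82.088, -0, 67.689, -10.227], TCP at [0.239, -0.577, 0.223] pointing down, gripper open.
Joint ranges: [-176.69, 176.69], [-43.24, 126.21], [12.49, 139.97], [-82, 262], [0, 151.66], [-163.58, 163.58]. Speed limits (degrees/s): [159.86, 159.86, 180, 180, 180, 180].

## Interface

Orientations are given as a 3x3 rotation matrix whose columns are the frame's x, y, z axes.
In Python, from rig import telemetry, eyes, order, bot gives the robot as it stands. The module is installed in compiled form; this text tells all that it offers.
- The arm moves only by the tool servo_tool, never from a script. Its argument "targets" is a list of rows, each a list of 2 entries, a list of its own where there are three numbers: the shift along the tool's x, y, z in m, then the turn, a rotation vector about the tool's x, y, z in rad. In form: [[[tx, ty, tz], [wx, wy, wz]], ...]. A call has 1 to 12 rows; each row is the pose to reach, as a shift and turn from the pose commanded when the call began, along the tool's axes at that moment; what a row does not reach only later rows make up. A row lasts 1/8 s, in which the tool goes at most 62.5 mm and 10.7 degrees, less where a joint would pass 70% of its speed; a pose out of reach is approached as far as the arm can. A call with a gripper value outside its range is refused whole. "gripper" is the finger opening in m, from 0 to 0.087, set as the call begins (left out, the last holds). The fingers move at their own pace and stop on an object; the grip force is fixed at half the most. Time passes only in rows, so rows that repeat a pose let the fingers close. It gives the time, the measured TCP pose, the force and the opening at its end, in the units of the state.
- telemetry.read_state(): the state, without advancing time (a new reading comes with each control period).
- eyes.capture(name): name is "side" or "top"; returns a dict with "pixels" (384x512x3 uint8, blue, green, red), "intrinsics" (3x3 intrinsics, pixels), "k1" (the pictures are not rectified: a ray, as slopes to the right and down, at radius r is drawn at 1 + k1 r^2 times it, then the intrinsics apply), "extrinsics" (4x4, takes a point from camera to world coordinates). Camera axes: x right, y down, z forward; pixel columns grow to the right and rows downward; lengths in m; the calibration is good to about 2 mm. A picture is of the moment at which its call begins. There is no depth.
- order.hand_in(): hands the job in, once; it reports no verdict.
The state is a dict: "time_s": time; "joint_positions": joint angles; "qvel": joint speeds; "tau": joint torques, N m; "position": TCP position; "tcp_rot": TCP orientation; "force": force on the tool from outside, world axes, zero at the start; "moment": the same for the moment, N m; "opening": opening from 0.0 (shut) to 1.0 (fully open).
Only numpy, scipy, OpenCV 4.12 (cv2) and the standard library are available. Lean on these libraries where they do the work, as an engineer would, in place of code of your own. Each camera call takes 0.05 s, during which the arm holds its last target. There are 200 camera calls.

## Task

Set the four dressing jars out on the strip in order of height, one upright on the middle of each rubber mat: the shortest on the mat next to the pump bottle, then taller and taller, the tallest at the far end. Do not tip a jar over, and leave the little glass cup where it stands.

Things in the scene. Friction and masses are not known exactly. Their poses are not given: they have to be found in the camera images.
- jar_a_mid (a point): The shortest and slimmest of four loose round dressing jars, alike in make: white ceramic body, steel lid that is fixed on, small steel knob on top. Body 38 mm in diameter, 52 mm high over all (the knob is the top 10 mm, 14 mm wide; below it a 4 mm high step 8 mm narrower than the body; the straight side runs from the foot up to 38 mm). The point is on its axis half-way up, 26 mm above its foot; z points up.
- jar_b_mid (a point): The second shortest of four loose round dressing jars, alike in make: white ceramic body, steel lid that is fixed on, small steel knob on top. Body 44 mm in diameter, 67 mm high over all (the knob is the top 10 mm, 14 mm wide; below it a 4 mm high step 8 mm narrower than the body; the straight side runs from the foot up to 53 mm). The point is on its axis half-way up, 33.5 mm above its foot; z points up.
- jar_c_mid (a point): The second tallest of four loose round dressing jars, alike in make: white ceramic body, steel lid that is fixed on, small steel knob on top. Body 50 mm in diameter, 82 mm high over all (the knob is the top 10 mm, 14 mm wide; below it a 4 mm high step 8 mm narrower than the body; the straight side runs from the foot up to 68 mm). The point is on its axis half-way up, 41 mm above its foot; z points up.
- jar_d_mid (a point): The tallest and widest of four loose round dressing jars, alike in make: white ceramic body, steel lid that is fixed on, small steel knob on top. Body 56 mm in diameter, 97 mm high over all (the knob is the top 10 mm, 14 mm wide; below it a 4 mm high step 8 mm narrower than the body; the straight side runs from the foot up to 83 mm). The point is on its axis half-way up, 48.5 mm above its foot; z points up.
- mat_0: One of the four alike round dark rubber mats, 66 mm in diameter and 3 mm thick, fixed in a straight row about 84 mm apart on a wooden strip (360 x 100 mm, 12 mm thick). The origin is the centre of its underside, 12 mm above the table; its top is 15 mm above the table. The number says nothing of its place in the row, which differs from start to start.
- mat_1: One of the four alike round dark rubber mats, 66 mm in diameter and 3 mm thick, fixed in a straight row about 84 mm apart on a wooden strip (360 x 100 mm, 12 mm thick). The origin is the centre of its underside, 12 mm above the table; its top is 15 mm above the table. The number says nothing of its place in the row, which differs from start to start.
- mat_2: One of the four alike round dark rubber mats, 66 mm in diameter and 3 mm thick, fixed in a straight row about 84 mm apart on a wooden strip (360 x 100 mm, 12 mm thick). The origin is the centre of its underside, 12 mm above the table; its top is 15 mm above the table. The number says nothing of its place in the row, which differs from start to start.
- mat_3: One of the four alike round dark rubber mats, 66 mm in diameter and 3 mm thick, fixed in a straight row about 84 mm apart on a wooden strip (360 x 100 mm, 12 mm thick). The origin is the centre of its underside, 12 mm above the table; its top is 15 mm above the table. The number says nothing of its place in the row, which differs from start to start.
- pump: White pump bottle with a blue collar, fixed, 56 mm in diameter and 136 mm high, standing on the table just beyond one end of the row of mats, in line with it, about 106 mm from the end mat's centre; at which end differs from start to start. Beyond the other end stands a fixed low red and white cardboard box, 80 x 50 x 46 mm. The origin is the centre of its underside.
- glass: Loose small empty greenish glass cup, 56 mm across the rim, 50 mm high, standing on the table among the jars; not to be moved. The origin is the centre of its underside.
Things that resemble listed ones, but are neither listed nor needed, are in the scene too. What is shaped like the part that bears jar_c_mid but blue or purple is not meant.

How it is judged:
By the outcome, as a careful person would: the job done as asked, in the order asked, and still so for the second after the job is handed in, with the robot touching nothing.
It also fails if it takes over 106 s, if anything falls off the work surface, if the arm or the gripper's body presses on something with over 40 N, if the wrist force passes 120 N, or if a joint passes its speed limit or range.

## Working session

There is one attempt and no reset: what is moved stays moved. The work goes in short steps, Python scripts to look and compute and a tool call to move; the robot and the scene stay as the last step left them, time stands still between calls to the robot, and variables do not carry over. Pictures are saved under pics/ and viewed, about 12 in all and at most 16, crops included, and the job is handed in when it is done.

Besides the shell and the picture viewer there is one more tool, called after ">>>" as name(argument=value, ...) on one line, values as JSON. servo_tool: Moves the arm, as the interface text tells. Its arguments: {"type":"object","properties":{"targets":{"type":"array","items":{"type":"array"}},"gripper":{"type":"number"}},"required":["targets"]}

```bash
mkdir -p pics; cat > h.py <<'E'
import numpy as np, cv2
from rig import telemetry, eyes, order, bot
def cap(n,f=None):
    c=eyes.capture(n)
    if f: cv2.imwrite('pics/'+f,c['pixels'])
    return c
def ray(c,u,v):
    K=c['intrinsics'];d=np.array([c['k1'],0,0,0,0.])
    p=cv2.undistortPoints(np.array([[[u,v]]],float),np.array(K,float),d)[0,0]
    E=np.array(c['extrinsics']);return E[:3,3],E[:3,:3]@[p[0],p[1],1]
def onz(c,u,v,z):
    o,d=ray(c,u,v);return o+d*(z-o[2])/d[2]
def proj(c,P):
    E=np.linalg.inv(np.array(c['extrinsics']));q=E[:3,:3]@np.array(P)+E[:3,3]
    p,_=cv2.projectPoints(q.reshape(1,1,3),np.zeros(3),np.zeros(3),np.array(c['intrinsics'],float),np.array([c['k1'],0,0,0,0.]))
    return p[0,0]
E
python3 - <<'E'
from h import *
for n in('top','side'):
    c=cap(n,n+'0.png');print(n,c['intrinsics'],c['k1'],np.round(c['extrinsics'],3))
print(telemetry.read_state())
E
```

```text
top [[354.08456033   0.         257.06322113]
 [  0.         354.08456033 193.87751305]
 [  0.           0.           1.        ]] -0.08792986542901847 [[-0.002 -0.999  0.048  0.454]
 [-1.     0.003  0.001 -0.016]
 [-0.001 -0.048 -0.999  0.977]
 [ 0.     0.     0.     1.   ]]
side [[407.49356198   0.         255.59571144]
 [  0.         407.49356198 194.32782362]
 [  0.           0.           1.        ]] -0.05499885147993034 [[-0.766 -0.313  0.562 -0.06 ]
 [-0.643  0.407 -0.649  0.652]
 [-0.026 -0.858 -0.513  0.593]
 [ 0.     0.     0.     1.   ]]
{'time_s': 0.1, 'joint_positions': array([-7.77195980e+01,  3.02752004e+01,  8.21481401e+01, -9.17350974e-04,
        6.76901058e+01, -1.02284846e+01]), 'qvel': array([-0.02768289, -0.07212602, -0.16786355,  0.01652406, -0.02593441,
        0.01361121]), 'tau': array([-5.26822641e-04, -4.40986204e+01, -1.77150178e+01,  6.35388982e-02,
        5.33577881e-02, -3.97611041e-05]), 'position': array([ 0.23913591, -0.57673166,  0.22165778]), 'tcp_rot': array([[ 9.23817908e-01,  3.82831925e-01, -4.35614119e-04],
       [ 3.82832025e-01, -9.23815950e-01,  1.93155458e-03],
       [ 3.37033487e-04, -1.95117174e-03, -9.99998040e-01]]), 'force': array([-0.17309815, -0.45331431, -0.23129129]), 'moment': array([-0.04389589,  0.00294508,  0.00624836]), 'opening': 0.996092054776874}
```

View pics/top0.png

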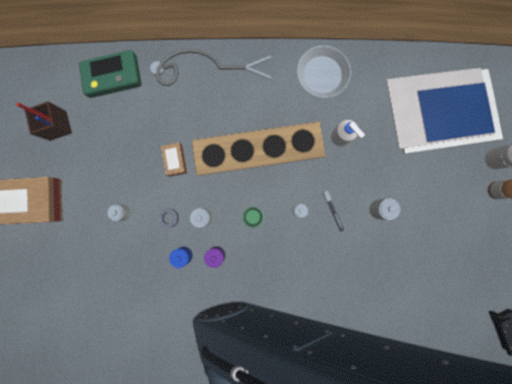

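View pics/side0.png

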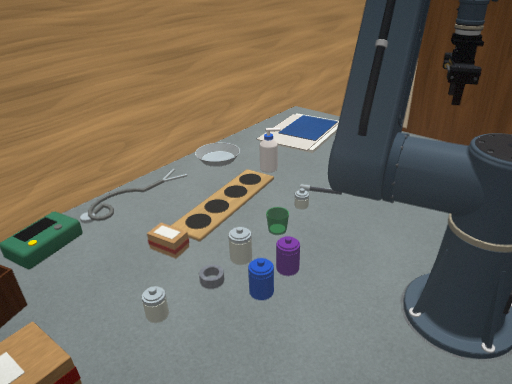

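Top view: the white jars are at (116,212), (200,218), (302,211) and (389,209), and the glass is at (253,217). The look-alikes are the blue (179,258) and purple (214,258) jars and the grey ring (170,217). The pump is on the right at (348,131), so the shortest jar goes on the mat at (303,141). By size I take a=(302), b=(116), c=(200) and d=(389). Next is a close crop with measurements.

```bash
python3 - <<'E'
from h import *
c=cap('top');im=c['pixels']
cv2.imwrite('pics/crop.png',cv2.resize(im[115:240,95:415],None,fx=2.5,fy=2.5,interpolation=cv2.INTER_CUBIC))
hsv=cv2.cvtColor(im,cv2.COLOR_BGR2HSV)
def comps(m,lo,hi,z):
    n,l,s,ce=cv2.connectedComponentsWithStats(m.astype(np.uint8))
    for i in range(1,n):
        if lo<s[i,4]<hi and s[i,0]>90 and s[i,0]<420 and 115<ce[i,1]<240: print(np.round(ce[i],1),s[i],np.round(onz(c,*ce[i],z),4))
print('mats');comps(hsv[...,2]<45,150,900,.015)
print('white')
comps((hsv[...,2]>135)&(hsv[...,1]<70),40,900,.05)
print('green');comps((abs(hsv[...,0].astype(int)-70)<18)&(hsv[...,1]>90),60,900,.05)
for p in [(116,212),(200,218),(302,211),(389,209)]: print(p,hsv[p[1],p[0]-8:p[0]+9,2])
E
```

```text
mats
white
[331.5 117.2] [327 107  10  20  75] [ 0.7032 -0.2144  0.05  ]
[290.4 123. ] [276 118  30  10  59] [ 0.6871 -0.1042  0.05  ]
[321.3 136.2] [313 121  14  35  47] [ 0.6516 -0.1862  0.05  ]
[219.5 135.6] [199 133  42   7  44] [0.6535 0.0841 0.05  ]
[171.8 158.3] [164 147  16  24 295] [0.5935 0.2109 0.05  ]
[328.3 194. ] [324 186  10  15  87] [ 0.4978 -0.2024  0.05  ]
[235.  202.3] [230 195  11  16  45] [0.4767 0.0428 0.05  ]
[114.  212.1] [103 202  21  21 274] [0.451  0.3651 0.05  ]
[328.9 231.3] [319 217  19  32 146] [ 0.3998 -0.2031  0.05  ]
[247.2 232.4] [232 220  34  25 182] [0.398  0.0111 0.05  ]
green
[252.3 216.6] [244 209  17  17 186] [ 0.4391 -0.0026  0.05  ]
(116, 212) [181 189 194 189 191 193 181 157 146 160 182 186 175 166 156 145 133]
(200, 218) [186 189 190 184 185 189 189 188 179 172 178 186 185 188 185 178 167]
(302, 211) [155 177 191 188 178 173 184 187 190 190 196 193 194 173 151 139 138]
(389, 209) [170 185 188 185 188 188 167 134 148 174 191 188 184 190 191 185 187]
```

View pics/crop.png

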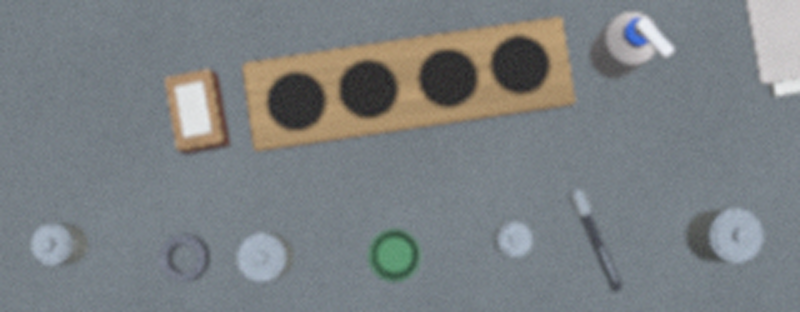

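The crop confirms the sizes: a (302,211), b (116,212), c (200,218), d (389,209), with the pump at the right end. Now the coordinates.

```bash
cat >> h.py <<'E'
HT=dict(a=.052,b=.067,c=.082,d=.097)
def blob(m,lo,hi):
    n,l,s,ce=cv2.connectedComponentsWithStats(m.astype(np.uint8))
    return [(ce[i],s[i]) for i in range(1,n) if lo<s[i,4]<hi]
E
python3 - <<'E'
from h import *
c=cap('top');im=cv2.GaussianBlur(c['pixels'],(3,3),0);g=cv2.cvtColor(im,cv2.COLOR_BGR2GRAY)
M=[]
for ce,s in blob(g[120:180,190:330]<75,150,900):
    p=onz(c,*(ce+[190,120]),.015);M.append(p);print('mat',ce+[190,120],s[4],p.round(4))
M=np.array(sorted(M,key=lambda p:p[1]));d=M[0]-M[-1];print('row',np.degrees(np.arctan2(d[1],d[0])),np.linalg.norm(np.diff(M,axis=0),axis=1))
# jars: bright blob; extent gives disc at lid height + foot; use Hough circle on upscaled crop
R=dict(a=.019,b=.022,c=.025,d=.028)
for k,(u,v) in dict(a=(302,211),b=(116,212),c=(200,218),d=(389,209)).items():
    cr=g[v-22:v+22,u-22:u+22]
    b=min(blob(cr>142,60,900),key=lambda t:abs(t[0]-22).sum())
    x,y,w,h=b[1][:4]+[u-22,v-22,0,0]
    # outermost body edge: far side = shoulder, near side = foot -> mean of both heights
    ctr=(x+(w-1)/2,y+(h-1)/2)
    print(k,b[0]+[u-22,v-22],b[1],'bbox',onz(c,*ctr,(HT[k]-.014)*.6).round(4),'cent',onz(c,*(b[0]+[u-22,v-22]),(HT[k]-.014)*.75).round(4))
gc=c['pixels'].astype(int)
print('glass',[onz(c,*ce,.03).round(3) for ce,s in blob(gc[...,1]-gc[...,2]>30,60,900)])
s=cap('side');cv2.imwrite('pics/side1.png',cv2.resize(s['pixels'][170:330,130:330],None,fx=4,fy=3.75))
E
```

```text
mat [302.58333333 140.59722222] 360 [ 0.6466 -0.1405  0.015 ]
mat [273.77961433 145.85123967] 363 [ 0.6321 -0.0612  0.015 ]
mat [241.88547486 150.2150838 ] 358 [0.6202 0.0263 0.015 ]
mat [213.04178273 155.09749304] 359 [0.607  0.1054 0.015 ]
row -80.85971855972802 [0.08066559 0.08829449 0.08023055]
a [301.22727273 210.36363636] [ 15  15  14  14 154] bbox [ 0.4547 -0.1347  0.0228] cent [ 0.4551 -0.1333  0.0285]
b [114.66009852 212.25615764] [ 13  15  16  16 203] bbox [0.45   0.3712 0.0318] cent [0.4507 0.3675 0.0397]
c [198.87171053 217.60855263] [ 12  12  19  20 304] bbox [0.4368 0.1388 0.0408] cent [0.4367 0.1375 0.051 ]
d [389.82954545 208.65909091] [ 13  11  21  22 352] bbox [ 0.4589 -0.3672  0.0498] cent [ 0.4584 -0.3621  0.0623]
glass [array([ 0.438, -0.001,  0.03 ]), array([0.329, 0.196, 0.03 ])]
```

View pics/side1.png

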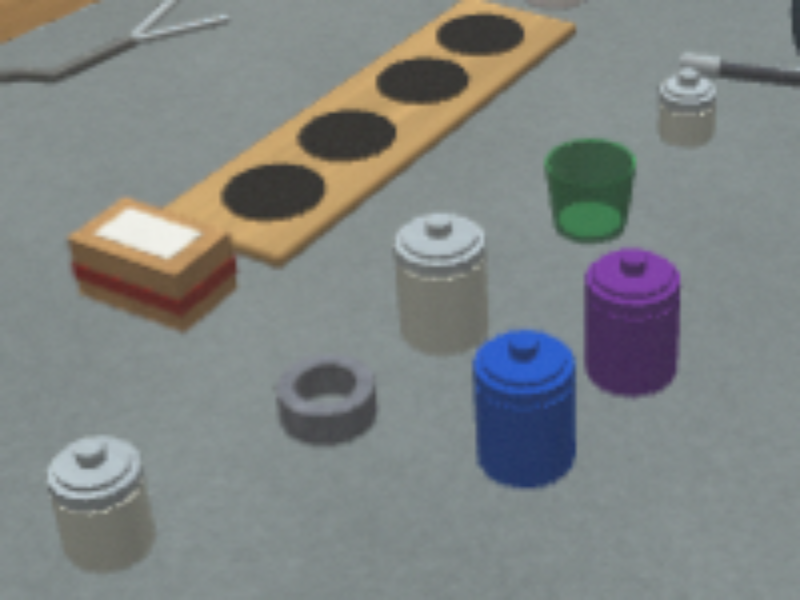

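```bash
cat >> h.py <<'E'
YAW=9.14
def to(x,y,z,yaw=YAW):
    s=telemetry.read_state();R=np.array(s['tcp_rot']);a=np.radians(yaw)
    Y=np.array([np.cos(a),np.sin(a),0]);Z=np.array([0,0,-1.]);D=np.column_stack([np.cross(Y,Z),Y,Z])
    from scipy.spatial.transform import Rotation as Ro
    print('shift',(R.T@(np.array([x,y,z])-s['position'])).round(4),'turn',Ro.from_matrix(R.T@D).as_rotvec().round(4),'t',s['time_s'],'pos',np.round(s['position'],4),'op',round(s['opening']*.087,4),'F',np.round(s['force'],1))
E
python3 - <<'E'
from h import *
c=cap('side')
for k,p in dict(c=(239.5,228.1),b=(152.5,287.3),a=(302,189.2)).items(): print(k,onz(c,*p,HT[k]).round(4))
to(.455,-.132,.10)
E
```

```text
c [0.4357 0.1357 0.082 ]
b [0.4516 0.3595 0.067 ]
a [ 0.4521 -0.1263  0.052 ]
shift [ 0.3698 -0.3286  0.1225] turn [-5.0000e-04 -6.0000e-04 -1.3375e+00] t 0.3 pos [ 0.2392 -0.5772  0.2222] op 0.0867 F [ 0.1  0.2 -0.1]
```

>>> servo_tool(targets=[[[0.06, -0.05, 0], [0, 0, -0.18]], [[0.11, -0.1, 0], [0, 0, -0.36]], [[0.16, -0.14, 0], [0, 0, -0.54]], [[0.2, -0.18, 0], [0, 0, -0.72]], [[0.25, -0.22, 0], [0, 0, -0.9]], [[0.29, -0.26, 0], [0, 0, -1.08]], [[0.33, -0.29, 0], [0, 0, -1.24]], [[0.37, -0.327, 0.02], [0, 0, -1.3375]], [[0.37, -0.327, 0.06], [0, 0, -1.3375]], [[0.37, -0.327, 0.1], [0, 0, -1.3375]], [[0.37, -0.327, 0.11], [0, 0, -1.3375]], [[0.37, -0.327, 0.11], [0, 0, -1.3375]]], gripper=0.087)

```text
time_s: 1.8
position: [0.456, -0.1338, 0.1125]
tcp_rot: [[-0.158, 0.987, -0.001], [0.987, 0.158, 0.0], [0.0, -0.001, -1.0]]
force: [0.9, -0.6, 0.5]
opening: 0.996
```

```bash
python3 - <<'E'
from h import *
to(.454,-.130,.007)
s=cap('side');x,y=map(int,proj(s,[.454,-.13,.05]));cv2.imwrite('pics/n1.png',cv2.resize(s['pixels'][y-60:y+60,x-80:x+80],None,fx=4,fy=4))
E
```

```text
shift [ 0.0041 -0.0013  0.1055] turn [-0.0005 -0.0004 -0.0004] t 1.8 pos [ 0.456  -0.1338  0.1125] op 0.0866 F [ 0.9 -0.6  0.5]
```

View pics/n1.png

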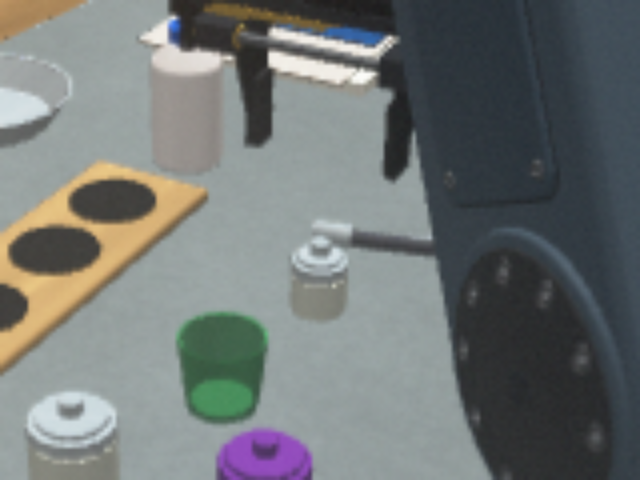

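The fingers at crop (258,140) and (397,175) straddle the jar at (320,290). I descend and grip.

>>> servo_tool(targets=[[[0.004, 0, 0.03], [0, 0, 0]], [[0.004, -0.001, 0.06], [0, 0, 0]], [[0.004, -0.001, 0.09], [0, 0, 0]], [[0.004, -0.001, 0.103], [0, 0, 0]], [[0.004, -0.001, 0.104], [0, 0, 0]], [[0.004, -0.001, 0.104], [0, 0, 0]]])

```text
time_s: 2.6
position: [0.4551, -0.1304, 0.0096]
tcp_rot: [[-0.159, 0.987, 0.002], [0.987, 0.159, -0.001], [-0.001, 0.002, -1.0]]
force: [-0.1, -0.3, 0.2]
opening: 0.998
```

>>> servo_tool(targets=[[[0, 0, 0], [0, 0, 0]], [[0, 0, 0], [0, 0, 0]], [[0, 0, 0], [0, 0, 0]], [[0, 0, 0], [0, 0, 0]], [[0, 0, 0], [0, 0, 0]], [[0, 0, 0], [0, 0, 0]], [[0, 0, 0], [0, 0, 0]], [[0, 0, 0], [0, 0, 0]]], gripper=0.02)

```text
time_s: 3.6
position: [0.4543, -0.1299, 0.0085]
tcp_rot: [[-0.159, 0.987, 0.0], [0.987, 0.159, 0.0], [0.0, 0.0, -1.0]]
force: [0.6, -0.1, -0.9]
opening: 0.426
```

>>> servo_tool(targets=[[[0, 0, -0.02], [0, 0, 0]], [[0, 0, -0.05], [0, 0, 0]], [[0, 0, -0.08], [0, 0, 0]], [[0, 0, -0.08], [0, 0, 0]], [[0, 0, -0.08], [0, 0, 0]]])

```text
time_s: 4.22
position: [0.4538, -0.1296, 0.088]
tcp_rot: [[-0.159, 0.987, -0.001], [0.987, 0.159, 0.0], [0.001, -0.001, -1.0]]
force: [-0.2, -0.4, -1.8]
opening: 0.425
```

```bash
python3 - <<'E'
from h import *
to(.6466,-.1405,.087)
s=cap('side');x,y=map(int,proj(s,[.454,-.13,.1]));cv2.imwrite('pics/n2.png',cv2.resize(s['pixels'][y-60:y+60,x-80:x+80],None,fx=5,fy=5))
E
```

```text
shift [-0.0414  0.1887  0.0008] turn [-0.0008 -0.0006 -0.    ] t 4.225 pos [ 0.4538 -0.1296  0.088 ] op 0.037 F [-0.2 -0.4 -1.8]
```

View pics/n2.png

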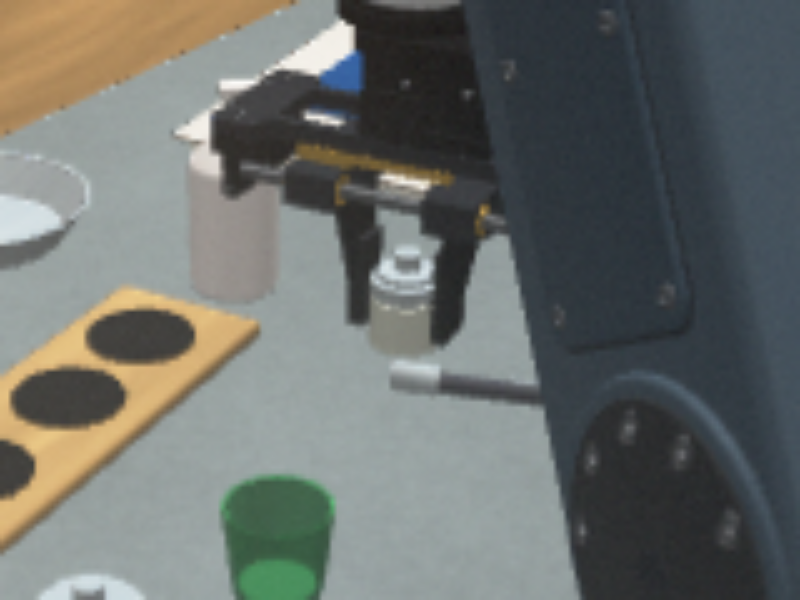

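The jar is held upright between the pads (37 mm opening), with the knob at crop (406,250).

```bash
python3 - <<'E'
from h import *
s=cap('side');x,y=map(int,proj(s,[.454,-.13,.1]))
print('knob',onz(s,x-80+406/5,y-60+247/5,.1305))
g=cv2.GaussianBlur(cv2.cvtColor(s['pixels'],cv2.COLOR_BGR2GRAY),(3,3),0)
for ce,q in blob(g[165:235,180:270]<75,100,900): print('mat',onz(s,*(ce+[180,165]),.015).round(4))
c=cap('top');g=cv2.GaussianBlur(cv2.cvtColor(c['pixels'],cv2.COLOR_BGR2GRAY),(3,3),0)
for ce,q in blob(g[120:180,190:330]<75,150,900): print('top mat',onz(c,*(ce+[190,120]),.015).round(4))
E
```

```text
knob [ 0.45489906 -0.13123774  0.1305    ]
mat [ 0.6436 -0.1367  0.015 ]
mat [ 0.6294 -0.0576  0.015 ]
mat [0.6173 0.0305 0.015 ]
mat [0.6043 0.1086 0.015 ]
top mat [ 0.6469 -0.1403  0.015 ]
top mat [ 0.6322 -0.0615  0.015 ]
top mat [0.62   0.0262 0.015 ]
top mat [0.6069 0.1055 0.015 ]
```

>>> servo_tool(targets=[[[-0.01, 0.04, 0], [0, 0, 0]], [[-0.02, 0.09, 0], [0, 0, 0]], [[-0.031, 0.14, 0], [0, 0, 0]], [[-0.038, 0.175, 0], [0, 0, 0]], [[-0.041, 0.188, 0], [0, 0, 0]], [[-0.041, 0.188, 0], [0, 0, 0]], [[-0.041, 0.188, 0], [0, 0, 0]]])

```text
time_s: 5.25
position: [0.6441, -0.14, 0.0878]
tcp_rot: [[-0.159, 0.987, -0.004], [0.987, 0.159, 0.001], [0.002, -0.003, -1.0]]
force: [-0.5, -0.1, -1.7]
opening: 0.429
```

>>> servo_tool(targets=[[[0.001, 0, 0.03], [0, 0, 0]], [[0.001, 0, 0.05], [0, 0, 0]], [[0.001, 0, 0.06], [0, 0, 0]], [[0.001, 0, 0.063], [0, 0, 0]], [[0.001, 0, 0.063], [0, 0, 0]], [[0.001, 0, 0.063], [0, 0, 0]]])

```text
time_s: 6.0
position: [0.6469, -0.1398, 0.0264]
tcp_rot: [[-0.159, 0.987, 0.002], [0.987, 0.159, -0.001], [-0.001, 0.001, -1.0]]
force: [0.1, 0.0, -1.1]
opening: 0.426
```

```bash
python3 - <<'E'
from h import *
to(.6455,-.139,.0235)
E
```

```text
shift [ 0.001  -0.0013  0.0029] turn [0.0015 0.0009 0.    ] t 6.0 pos [ 0.6469 -0.1398  0.0264] op 0.0371 F [ 0.1  0.  -1.1]
```

>>> servo_tool(targets=[[[0.001, -0.001, 0.002], [0, 0, 0]], [[0.001, -0.001, 0.0025], [0, 0, 0]], [[0.001, -0.001, 0.0025], [0, 0, 0]]])

```text
time_s: 6.38
position: [0.6451, -0.1385, 0.0236]
tcp_rot: [[-0.159, 0.987, -0.0], [0.987, 0.159, 0.0], [0.0, -0.0, -1.0]]
force: [-0.8, 0.4, 2.6]
opening: 0.433
```

>>> servo_tool(targets=[[[0, 0, 0], [0, 0, 0]], [[0, 0, 0], [0, 0, 0]], [[0, 0, 0], [0, 0, 0]], [[0, 0, 0], [0, 0, 0]], [[0, 0, -0.03], [0, 0, 0]], [[0, 0, -0.08], [0, 0, 0]], [[0, 0, -0.13], [0, 0, 0]], [[0, 0, -0.13], [0, 0, 0]]], gripper=0.087)

```text
time_s: 7.38
position: [0.6484, -0.1399, 0.1583]
tcp_rot: [[-0.159, 0.987, 0.01], [0.987, 0.159, -0.004], [-0.006, 0.009, -1.0]]
force: [-0.1, -0.4, -0.2]
opening: 1.001
```

```bash
python3 - <<'E'
from h import *
to(.4513,.361,.13)
E
```

```text
shift [ 0.526  -0.1153  0.0243] turn [0.0093 0.0055 0.0001] t 7.375 pos [ 0.6484 -0.1399  0.1583] op 0.0871 F [-0.1 -0.4 -0.2]
```

>>> servo_tool(targets=[[[0.04, -0.01, 0], [0, 0, 0]], [[0.095, -0.02, 0], [0, 0, 0]], [[0.15, -0.032, 0], [0, 0, 0]], [[0.205, -0.044, 0], [0, 0, 0]], [[0.26, -0.056, 0], [0, 0, 0]], [[0.315, -0.067, 0], [0, 0, 0]], [[0.37, -0.079, 0], [0, 0, 0]], [[0.425, -0.091, 0], [0, 0, 0]], [[0.48, -0.103, 0], [0, 0, 0]], [[0.52, -0.111, 0], [0, 0, 0]], [[0.524, -0.112, 0.02], [0, 0, 0]], [[0.524, -0.112, 0.03], [0, 0, 0]]])

```text
time_s: 8.88
position: [0.4496, 0.3609, 0.1211]
tcp_rot: [[-0.16, 0.987, -0.003], [0.987, 0.16, -0.002], [-0.001, -0.003, -1.0]]
force: [-0.2, -0.3, -0.6]
opening: 0.997
```

```bash
cat >> h.py <<'E'
def lids(boxes):
    c=cap('top');g=cv2.GaussianBlur(cv2.cvtColor(c['pixels'],cv2.COLOR_BGR2GRAY),(3,3),0)
    for k,(x,y,zf) in boxes.items():
        z=zf+HT[k]-.014;u,v=map(int,proj(c,[x,y,z]))
        for ce,s in blob(g[v-16:v+17,u-16:u+17]>142,60,900): print(k,s[2:],onz(c,*(ce+[u-16,v-16]),z).round(4))
E
python3 - <<'E'
from h import *
to(.4513,.361,.014)
lids(dict(a=(.645,-.139,.015),c=(.437,.135,0),d=(.458,-.354,0)))
s=cap('side');x,y=map(int,proj(s,[.45,.36,.07]));cv2.imwrite('pics/n3.png',cv2.resize(s['pixels'][y-70:y+50,x-80:x+80],None,fx=4,fy=4))
E
```

```text
shift [-0.      0.0021  0.1071] turn [-0.0034  0.0012  0.0017] t 8.875 pos [0.4496 0.3609 0.1211] op 0.0867 F [-0.2 -0.3 -0.6]
a [ 33  33 446] [ 0.6493 -0.1417  0.053 ]
a [ 13  13 128] [ 0.645  -0.1389  0.053 ]
c [ 19  20 306] [0.4371 0.1345 0.068 ]
d [ 21  22 352] [ 0.4584 -0.3541  0.083 ]
```

View pics/n3.png

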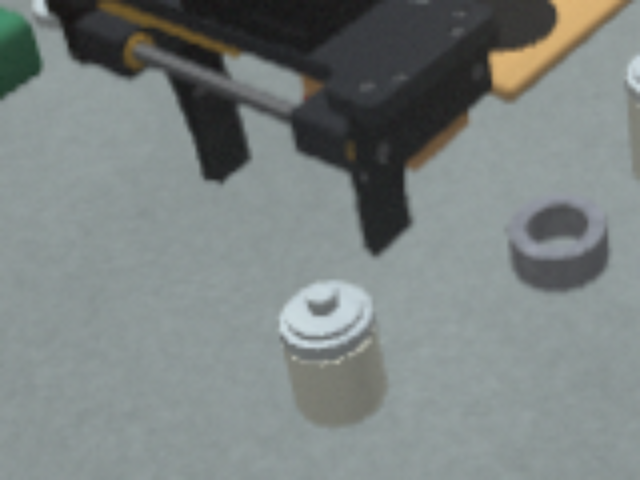

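a stands at (0.645,-0.139), within 2 mm of the mat centre. The fingertips at (225,170) and (380,245) straddle b at (325,310), so I descend.

>>> servo_tool(targets=[[[0.001, 0.001, 0.03], [0, 0, 0]], [[0.001, 0.001, 0.06], [0, 0, 0]], [[0.001, 0.001, 0.09], [0, 0, 0]], [[0.001, 0.001, 0.108], [0, 0, 0]], [[0.001, 0.001, 0.108], [0, 0, 0]], [[0.001, 0.001, 0.108], [0, 0, 0]], [[0.001, 0.001, 0.108], [0, 0, 0]]])

```text
time_s: 9.85
position: [0.453, 0.3625, 0.0163]
tcp_rot: [[-0.159, 0.987, 0.002], [0.987, 0.159, 0.001], [0.001, 0.002, -1.0]]
force: [0.3, -0.6, -0.1]
opening: 1.0
```

>>> servo_tool(targets=[[[0, 0, 0], [0, 0, 0]], [[0, 0, 0], [0, 0, 0]], [[0, 0, 0], [0, 0, 0]], [[0, 0, 0], [0, 0, 0]], [[0, 0, 0], [0, 0, 0]], [[0, 0, 0], [0, 0, 0]], [[0, 0, 0], [0, 0, 0]], [[0, 0, 0], [0, 0, 0]]], gripper=0.02)

```text
time_s: 10.85
position: [0.4519, 0.362, 0.015]
tcp_rot: [[-0.159, 0.987, -0.0], [0.987, 0.159, -0.0], [-0.0, -0.0, -1.0]]
force: [-1.0, 0.4, 0.6]
opening: 0.495
```

>>> servo_tool(targets=[[[0, 0, -0.03], [0, 0, 0]], [[0, 0, -0.07], [0, 0, 0]], [[0, 0, -0.12], [0, 0, 0]], [[0, 0, -0.15], [0, 0, 0]], [[0, 0, -0.15], [0, 0, 0]], [[0, 0, -0.15], [0, 0, 0]], [[0, 0, -0.15], [0, 0, 0]]])

```text
time_s: 11.72
position: [0.451, 0.3614, 0.1632]
tcp_rot: [[-0.159, 0.987, -0.003], [0.987, 0.159, -0.002], [-0.001, -0.004, -1.0]]
force: [-0.3, 0.7, -1.3]
opening: 0.497
```

```bash
python3 - <<'E'
from h import *
to(.6318,-.061,.165)
E
```

```text
shift [-0.4457  0.1114 -0.0016] turn [-0.0035  0.0012 -0.0001] t 11.725 pos [0.451  0.3614 0.1632] op 0.0432 F [-0.3  0.7 -1.3]
```

>>> servo_tool(targets=[[[-0.03, 0.008, 0], [0, 0, 0]], [[-0.08, 0.02, 0], [0, 0, 0]], [[-0.13, 0.032, 0], [0, 0, 0]], [[-0.18, 0.045, 0], [0, 0, 0]], [[-0.23, 0.057, 0], [0, 0, 0]], [[-0.28, 0.07, 0], [0, 0, 0]], [[-0.33, 0.082, 0], [0, 0, 0]], [[-0.38, 0.094, 0], [0, 0, 0]], [[-0.42, 0.104, 0], [0, 0, 0]], [[-0.44, 0.109, 0], [0, 0, 0]], [[-0.446, 0.11, 0.02], [0, 0, 0]], [[-0.446, 0.11, 0.05], [0, 0, 0]]])

```text
time_s: 13.22
position: [0.6311, -0.0599, 0.1137]
tcp_rot: [[-0.159, 0.987, -0.0], [0.987, 0.159, 0.001], [0.001, -0.0, -1.0]]
force: [0.3, 0.2, -1.8]
opening: 0.497
```

>>> servo_tool(targets=[[[0, 0, 0.03], [0, 0, 0]], [[0, 0, 0.06], [0, 0, 0]], [[0, 0, 0.075], [0, 0, 0]], [[0, 0, 0.08], [0, 0, 0]], [[0, 0, 0.08], [0, 0, 0]], [[0, 0, 0.08], [0, 0, 0]], [[0, 0, 0.08], [0, 0, 0]]])

```text
time_s: 14.1
position: [0.6322, -0.061, 0.0361]
tcp_rot: [[-0.159, 0.987, 0.002], [0.987, 0.159, -0.0], [-0.001, 0.002, -1.0]]
force: [0.1, -0.9, -1.5]
opening: 0.5
```

```bash
python3 - <<'E'
from h import *
to(.6318,-.061,.0305)
s=cap('side');x,y=map(int,proj(s,[.63,-.06,.05]));cv2.imwrite('pics/n4.png',cv2.resize(s['pixels'][y-60:y+60,x-80:x+80],None,fx=4,fy=4))
E
```

```text
shift [ 0.0001 -0.0004  0.0056] turn [ 0.0018  0.0008 -0.0001] t 14.1 pos [ 0.6322 -0.061   0.0361] op 0.0435 F [ 0.1 -0.9 -1.5]
```

View pics/n4.png

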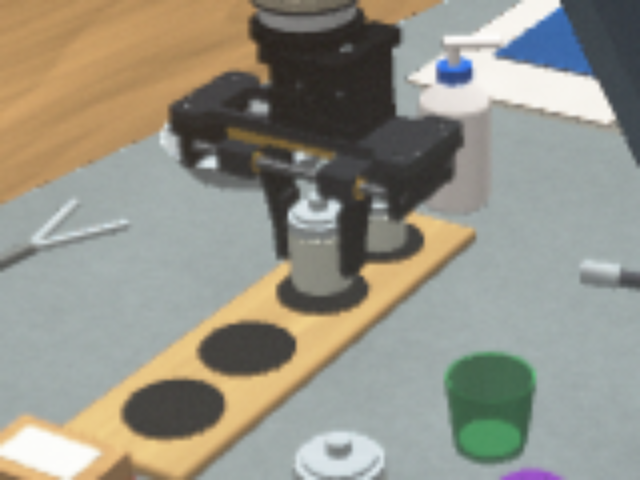

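b is over the second mat at (322,290) in the crop. I lower and release.

>>> servo_tool(targets=[[[0, 0, 0.002], [0, 0, 0]], [[0, 0, 0.004], [0, 0, 0]], [[0, 0, 0.0045], [0, 0, 0]], [[0, 0, 0.0045], [0, 0, 0]], [[0, 0, 0.0045], [0, 0, 0]]])

```text
time_s: 14.78
position: [0.6316, -0.0608, 0.0305]
tcp_rot: [[-0.159, 0.987, -0.0], [0.987, 0.159, 0.0], [0.0, -0.0, -1.0]]
force: [0.0, -0.3, -0.6]
opening: 0.502
```

>>> servo_tool(targets=[[[0, 0, 0], [0, 0, 0]], [[0, 0, 0], [0, 0, 0]], [[0, 0, 0], [0, 0, 0]], [[0, 0, 0], [0, 0, 0]], [[0, 0, -0.03], [0, 0, 0]], [[0, 0, -0.08], [0, 0, 0]], [[0, 0, -0.11], [0, 0, 0]], [[0, 0, -0.12], [0, 0, 0]], [[0, 0, -0.12], [0, 0, 0]], [[0, 0, -0.12], [0, 0, 0]]], gripper=0.087)

```text
time_s: 16.02
position: [0.6304, -0.0605, 0.1488]
tcp_rot: [[-0.159, 0.987, -0.003], [0.987, 0.159, 0.001], [0.001, -0.003, -1.0]]
force: [-1.0, -1.2, -0.4]
opening: 0.998
```

```bash
python3 - <<'E'
from h import *
to(.437,.135,.15)
E
```

```text
shift [ 0.2238 -0.1599 -0.0004] turn [-0.003  -0.0014 -0.0001] t 16.025 pos [ 0.6304 -0.0605  0.1488] op 0.0868 F [-1.  -1.2 -0.4]
```

>>> servo_tool(targets=[[[0.03, -0.02, 0], [0, 0, 0]], [[0.07, -0.05, 0], [0, 0, 0]], [[0.11, -0.08, 0], [0, 0, 0]], [[0.15, -0.11, 0], [0, 0, 0]], [[0.19, -0.137, 0], [0, 0, 0]], [[0.22, -0.158, 0], [0, 0, 0]], [[0.224, -0.161, 0], [0, 0, 0]], [[0.224, -0.161, 0.01], [0, 0, 0]], [[0.224, -0.161, 0.02], [0, 0, 0]], [[0.224, -0.161, 0.02], [0, 0, 0]]])

```text
time_s: 17.27
position: [0.4371, 0.134, 0.1292]
tcp_rot: [[-0.157, 0.988, -0.002], [0.988, 0.157, -0.0], [0.0, -0.002, -1.0]]
force: [-0.3, 0.4, -0.0]
opening: 1.001
```

```bash
python3 - <<'E'
from h import *
to(.437,.135,.028)
lids(dict(b=(.632,-.061,.015)))
E
```

```text
shift [0.001  0.0003 0.1012] turn [-0.0023 -0.0002 -0.0016] t 17.275 pos [0.4371 0.134  0.1292] op 0.0871 F [-0.3  0.4 -0. ]
b [ 33  33 719] [ 0.6358 -0.0619  0.068 ]
```

>>> servo_tool(targets=[[[0, 0, 0.03], [0, 0, 0]], [[0, 0, 0.06], [0, 0, 0]], [[0, 0, 0.09], [0, 0, 0]], [[0, 0, 0.102], [0, 0, 0]], [[0, 0, 0.102], [0, 0, 0]], [[0, 0, 0.102], [0, 0, 0]], [[0, 0, 0.102], [0, 0, 0]]])

```text
time_s: 18.2
position: [0.4378, 0.1348, 0.0295]
tcp_rot: [[-0.159, 0.987, 0.002], [0.987, 0.159, 0.0], [-0.0, 0.002, -1.0]]
force: [-1.5, 0.2, 0.8]
opening: 0.998
```

>>> servo_tool(targets=[[[0, 0, 0], [0, 0, 0]], [[0, 0, 0], [0, 0, 0]], [[0, 0, 0], [0, 0, 0]], [[0, 0, 0], [0, 0, 0]], [[0, 0, 0], [0, 0, 0]], [[0, 0, 0], [0, 0, 0]], [[0, 0, 0], [0, 0, 0]], [[0, 0, 0], [0, 0, 0]]], gripper=0.025)

```text
time_s: 19.2
position: [0.437, 0.1348, 0.0286]
tcp_rot: [[-0.159, 0.987, -0.0], [0.987, 0.159, 0.0], [0.0, -0.0, -1.0]]
force: [-0.8, -0.1, 1.2]
opening: 0.569
```

>>> servo_tool(targets=[[[0, 0, -0.03], [0, 0, 0]], [[0, 0, -0.07], [0, 0, 0]], [[0, 0, -0.12], [0, 0, 0]], [[0, 0, -0.13], [0, 0, 0]], [[0, 0, -0.13], [0, 0, 0]], [[0, 0, -0.13], [0, 0, 0]], [[0, 0, -0.13], [0, 0, 0]]])

```text
time_s: 20.08
position: [0.436, 0.1347, 0.1571]
tcp_rot: [[-0.159, 0.987, -0.003], [0.987, 0.159, -0.0], [0.0, -0.003, -1.0]]
force: [-0.2, 0.1, -1.8]
opening: 0.567
```

```bash
python3 - <<'E'
from h import *
to(.6195,.027,.155)
s=cap('side');x,y=map(int,proj(s,[.437,.134,.17]));cv2.imwrite('pics/n5.png',cv2.resize(s['pixels'][max(0,y-60):y+60,x-80:x+80],None,fx=4,fy=4))
E
```

```text
shift [-0.1354  0.1641  0.0015] turn [-0.0035 -0.0004 -0.0001] t 20.075 pos [0.436  0.1347 0.1571] op 0.0493 F [-0.2  0.1 -1.8]
```

View pics/n5.png

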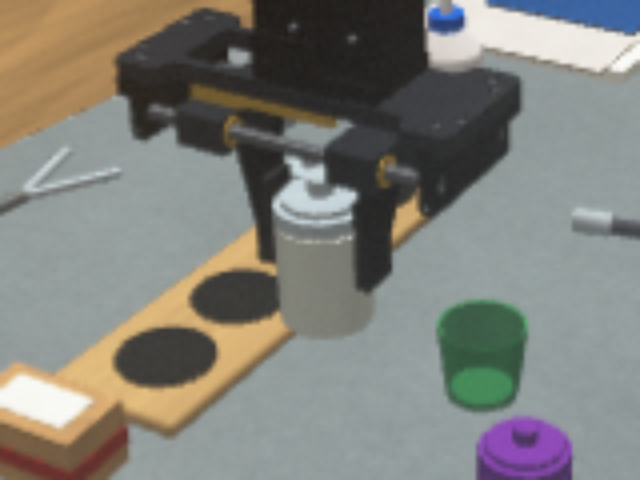

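c is held upright between the fingers at (325,250).

>>> servo_tool(targets=[[[-0.02, 0.024, 0], [0, 0, 0]], [[-0.05, 0.06, 0], [0, 0, 0]], [[-0.085, 0.1, 0], [0, 0, 0]], [[-0.115, 0.14, 0], [0, 0, 0]], [[-0.132, 0.158, 0], [0, 0, 0]], [[-0.135, 0.163, 0.01], [0, 0, 0]], [[-0.135, 0.163, 0.04], [0, 0, 0]], [[-0.135, 0.163, 0.07], [0, 0, 0]], [[-0.135, 0.163, 0.09], [0, 0, 0]], [[-0.135, 0.163, 0.105], [0, 0, 0]], [[-0.135, 0.163, 0.109], [0, 0, 0]], [[-0.135, 0.163, 0.11], [0, 0, 0]]])

```text
time_s: 21.62
position: [0.6194, 0.0276, 0.0486]
tcp_rot: [[-0.159, 0.987, 0.0], [0.987, 0.159, 0.0], [0.0, 0.0, -1.0]]
force: [0.9, 0.1, -2.1]
opening: 0.571
```

>>> servo_tool(targets=[[[0, 0, 0.002], [0, 0, 0]], [[0, 0, 0.004], [0, 0, 0]], [[0, 0, 0.0045], [0, 0, 0]], [[0, 0, 0.0045], [0, 0, 0]], [[0, 0, 0.0045], [0, 0, 0]]])

```text
time_s: 22.25
position: [0.6195, 0.0273, 0.0442]
tcp_rot: [[-0.159, 0.987, 0.0], [0.987, 0.159, -0.0], [-0.0, 0.0, -1.0]]
force: [0.5, -0.2, -1.9]
opening: 0.569
```

```bash
python3 - <<'E'
from h import *
to(.6195,.027,.0441)
E
```

```text
shift [-0.0003 -0.      0.0001] turn [ 0.0002  0.0001 -0.0001] t 22.25 pos [0.6195 0.0273 0.0442] op 0.0495 F [ 0.5 -0.2 -1.9]
```

>>> servo_tool(targets=[[[0, 0, 0], [0, 0, 0]], [[0, 0, 0], [0, 0, 0]], [[0, 0, 0], [0, 0, 0]], [[0, 0, 0], [0, 0, 0]], [[0, 0, -0.03], [0, 0, 0]], [[0, 0, -0.08], [0, 0, 0]], [[0, 0, -0.11], [0, 0, 0]], [[0, 0, -0.12], [0, 0, 0]], [[0, 0, -0.12], [0, 0, 0]]], gripper=0.087)

```text
time_s: 23.38
position: [0.6193, 0.0274, 0.1641]
tcp_rot: [[-0.159, 0.987, 0.0], [0.987, 0.159, -0.0], [-0.0, 0.0, -1.0]]
force: [0.2, 0.1, 0.4]
opening: 0.998
```

>>> servo_tool(targets=[[[-0.04, -0.025, 0], [0, 0, 0]], [[-0.085, -0.053, 0], [0, 0, 0]], [[-0.13, -0.081, 0], [0, 0, 0]], [[-0.175, -0.109, 0], [0, 0, 0]], [[-0.22, -0.138, 0], [0, 0, 0]], [[-0.265, -0.166, 0], [0, 0, 0]], [[-0.31, -0.194, 0], [0, 0, 0]], [[-0.34, -0.213, 0], [0, 0, 0]], [[-0.351, -0.22, 0], [0, 0, 0]], [[-0.351, -0.22, 0.01], [0, 0, 0]], [[-0.351, -0.22, 0.02], [0, 0, 0]], [[-0.351, -0.22, 0.02], [0, 0, 0]]])

```text
time_s: 24.88
position: [0.4577, -0.3518, 0.1425]
tcp_rot: [[-0.161, 0.987, -0.002], [0.987, 0.161, 0.003], [0.003, -0.002, -1.0]]
force: [-1.0, 1.2, -0.3]
opening: 0.999
```

```bash
python3 - <<'E'
from h import *
to(.4583,-.3543,.042)
s=cap('side');cv2.imwrite('pics/s6.png',s['pixels'])
c=cap('top');cv2.imwrite('pics/t6.png',cv2.resize(c['pixels'][110:260,170:430],None,fx=3,fy=3,interpolation=cv2.INTER_CUBIC))
E
```

```text
shift [-0.0029  0.0003  0.1005] turn [-0.0019 -0.0034  0.0019] t 24.875 pos [ 0.4577 -0.3518  0.1425] op 0.0869 F [-1.   1.2 -0.3]
```

View pics/t6.png

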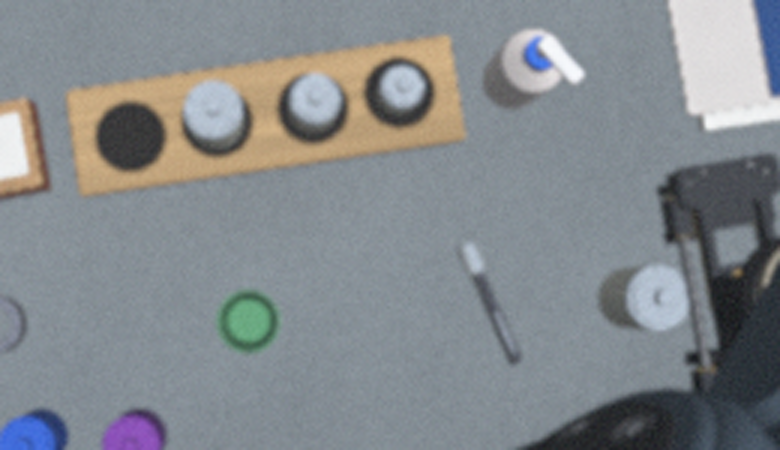

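a, b and c stand centred on their mats at (403,88), (315,93) and (213,108) in the crop. d is at (658,297) beside the gripper, offset by parallax. I descend.

>>> servo_tool(targets=[[[0, 0, 0.03], [0, 0, 0]], [[0, 0, 0.06], [0, 0, 0]], [[0, 0, 0.09], [0, 0, 0]], [[0, 0, 0.102], [0, 0, 0]], [[0, 0, 0.102], [0, 0, 0]], [[0, 0, 0.102], [0, 0, 0]], [[0, 0, 0.102], [0, 0, 0]]])

```text
time_s: 25.85
position: [0.4586, -0.3547, 0.0433]
tcp_rot: [[-0.159, 0.987, 0.002], [0.987, 0.159, -0.002], [-0.002, 0.001, -1.0]]
force: [-0.7, 0.3, -1.0]
opening: 0.997
```

>>> servo_tool(targets=[[[0, 0, 0], [0, 0, 0]], [[0, 0, 0], [0, 0, 0]], [[0, 0, 0], [0, 0, 0]], [[0, 0, 0], [0, 0, 0]], [[0, 0, 0], [0, 0, 0]], [[0, 0, 0], [0, 0, 0]], [[0, 0, 0], [0, 0, 0]], [[0, 0, 0], [0, 0, 0]]], gripper=0.03)

```text
time_s: 26.85
position: [0.4579, -0.3541, 0.0421]
tcp_rot: [[-0.159, 0.987, -0.0], [0.987, 0.159, 0.0], [0.0, -0.0, -1.0]]
force: [0.0, -1.0, 1.9]
opening: 0.635
```

>>> servo_tool(targets=[[[0, 0, -0.03], [0, 0, 0]], [[0, 0, -0.07], [0, 0, 0]], [[0, 0, -0.12], [0, 0, 0]], [[0, 0, -0.15], [0, 0, 0]], [[0, 0, -0.16], [0, 0, 0]], [[0, 0, -0.16], [0, 0, 0]], [[0, 0, -0.16], [0, 0, 0]]])

```text
time_s: 27.72
position: [0.457, -0.3531, 0.2001]
tcp_rot: [[-0.159, 0.987, -0.003], [0.987, 0.159, 0.003], [0.003, -0.002, -1.0]]
force: [-0.8, -0.1, -1.8]
opening: 0.635
```

```bash
python3 - <<'E'
from h import *
to(.6065,.106,.2)
E
```

```text
shift [0.4296 0.2205 0.0011] turn [-0.0021 -0.0034 -0.0001] t 27.725 pos [ 0.457  -0.3531  0.2001] op 0.0553 F [-0.8 -0.1 -1.8]
```

>>> servo_tool(targets=[[[0.03, 0.015, 0], [0, 0, 0]], [[0.075, 0.038, 0], [0, 0, 0]], [[0.12, 0.061, 0], [0, 0, 0]], [[0.165, 0.084, 0], [0, 0, 0]], [[0.21, 0.107, 0], [0, 0, 0]], [[0.255, 0.13, 0], [0, 0, 0]], [[0.3, 0.153, 0], [0, 0, 0]], [[0.345, 0.176, 0], [0, 0, 0]], [[0.385, 0.197, 0], [0, 0, 0]], [[0.415, 0.212, 0], [0, 0, 0]], [[0.43, 0.22, 0], [0, 0, 0]], [[0.43, 0.22, 0.02], [0, 0, 0]]])

```text
time_s: 29.22
position: [0.6081, 0.1063, 0.1821]
tcp_rot: [[-0.161, 0.987, 0.003], [0.987, 0.161, -0.0], [-0.001, 0.002, -1.0]]
force: [-0.2, 0.4, -2.2]
opening: 0.633
```

>>> servo_tool(targets=[[[0, 0, 0.03], [0, 0, 0]], [[0, 0, 0.06], [0, 0, 0]], [[0, 0, 0.09], [0, 0, 0]], [[0, 0, 0.11], [0, 0, 0]], [[0, 0, 0.118], [0, 0, 0]], [[0, 0, 0.12], [0, 0, 0]], [[0, 0, 0.12], [0, 0, 0]], [[0, 0, 0.12], [0, 0, 0]]])

```text
time_s: 30.22
position: [0.6076, 0.1053, 0.063]
tcp_rot: [[-0.159, 0.987, 0.002], [0.987, 0.159, -0.0], [-0.0, 0.002, -1.0]]
force: [-0.5, -0.1, -2.8]
opening: 0.644
```

>>> servo_tool(targets=[[[0, 0, 0.002], [0, 0, 0]], [[0, 0, 0.004], [0, 0, 0]], [[0, 0, 0.0045], [0, 0, 0]], [[0, 0, 0.0045], [0, 0, 0]], [[0, 0, 0.0045], [0, 0, 0]]])

```text
time_s: 30.85
position: [0.6069, 0.1054, 0.0575]
tcp_rot: [[-0.159, 0.987, 0.0], [0.987, 0.159, 0.0], [0.0, 0.0, -1.0]]
force: [0.7, 0.4, -1.5]
opening: 0.639
```

```bash
python3 - <<'E'
from h import *
to(.6065,.106,.0576)
E
```

```text
shift [ 0.0007 -0.0003 -0.0001] turn [ 0. -0. -0.] t 30.85 pos [0.6069 0.1054 0.0575] op 0.0556 F [ 0.7  0.4 -1.5]
```

Release, go straight up, then back off towards the robot.

>>> servo_tool(targets=[[[0, 0, 0], [0, 0, 0]], [[0, 0, 0], [0, 0, 0]], [[0, 0, 0], [0, 0, 0]], [[0, 0, 0], [0, 0, 0]], [[0, 0, -0.03], [0, 0, 0]], [[0, 0, -0.08], [0, 0, 0]], [[0, 0, -0.13], [0, 0, 0]], [[0, 0, -0.15], [0, 0, 0]], [[0, 0, -0.15], [0, 0, 0]]], gripper=0.087)

```text
time_s: 31.98
position: [0.6081, 0.1054, 0.2097]
tcp_rot: [[-0.159, 0.987, 0.005], [0.987, 0.159, -0.0], [-0.001, 0.005, -1.0]]
force: [-0.2, -0.1, -0.9]
opening: 1.0
```

>>> servo_tool(targets=[[[0.05, -0.02, 0], [0, 0, 0]], [[0.1, -0.05, 0], [0, 0, 0]], [[0.15, -0.07, 0], [0, 0, 0]], [[0.2, -0.1, 0], [0, 0, 0]], [[0.23, -0.12, 0], [0, 0, 0]], [[0.25, -0.13, 0], [0, 0, 0]], [[0.25, -0.13, 0], [0, 0, 0]], [[0.25, -0.13, 0], [0, 0, 0]], [[0.25, -0.13, 0], [0, 0, 0]]])

```text
time_s: 33.1
position: [0.4395, 0.3306, 0.2071]
tcp_rot: [[-0.157, 0.988, -0.0], [0.988, 0.157, -0.0], [-0.0, -0.0, -1.0]]
force: [-0.2, 1.0, 0.2]
opening: 1.002
```

```bash
python3 - <<'E'
from h import *
c=cap('top');im=c['pixels']
s=cap('side')
A=cv2.resize(im[110:240,170:330],(640,520),interpolation=cv2.INTER_CUBIC);cv2.imwrite('pics/t7.png',A)
cv2.imwrite('pics/s7.png',cv2.resize(s['pixels'][100:300,130:330],(600,600),interpolation=cv2.INTER_CUBIC))
hsv=cv2.cvtColor(cv2.GaussianBlur(im,(3,3),0),cv2.COLOR_BGR2HSV)
m=(hsv[...,1]<60)&(hsv[...,2]>148)
for k,p in dict(a=(.6467,-.1404),b=(.6318,-.061),c=(.6195,.027),d=(.6065,.106)).items():
    z=.015+HT[k]-.014;u,v=map(int,proj(c,[*p,z]))
    for ce,q in blob(m[v-16:v+17,u-16:u+17],60,600): print(k,q[2:],onz(c,*(ce+[u-16,v-16]),z).round(4),p)
gc=im.astype(int)
print('glass',[onz(c,*ce,.03).round(3) for ce,q in blob(gc[...,1]-gc[...,2]>30,60,900)],telemetry.read_state()['time_s'])
E
```

```text
a [ 13  13 133] [ 0.6452 -0.1391  0.053 ] (0.6467, -0.1404)
b [ 15  17 203] [ 0.6332 -0.0617  0.068 ] (0.6318, -0.061)
c [ 21  20 305] [0.6213 0.0272 0.083 ] (0.6195, 0.027)
d [ 23  23 408] [0.6084 0.1073 0.098 ] (0.6065, 0.106)
glass [array([ 0.438, -0.   ,  0.03 ]), array([0.329, 0.195, 0.03 ])] 33.2
```

View pics/t7.png

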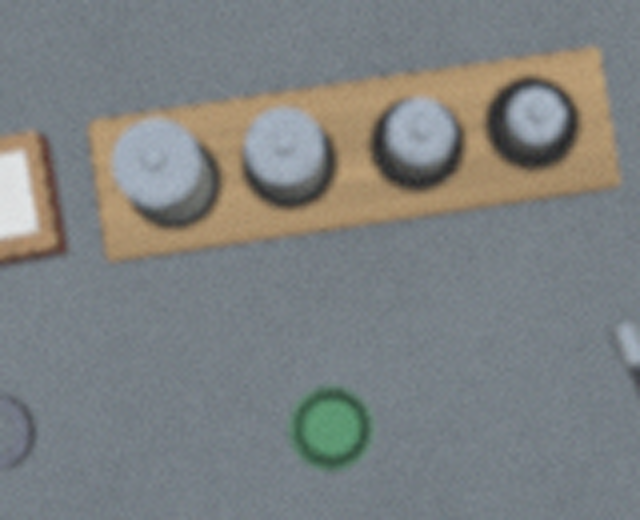

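View pics/s7.png

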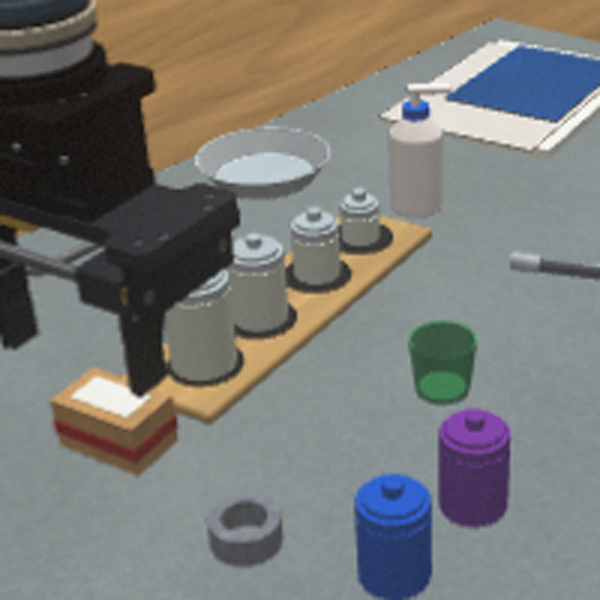

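All four jars stand upright on their mats in order: in the top crop d, c, b, a sit at (155,165), (285,150), (420,130) and (535,115). The glass has not moved.

```bash
python3 -c "
from rig import order;print(order.hand_in())"
```

```text
the job is handed in; nothing more can be done
None
```

The four jars are on the mats in order of height, with the shortest (a) next to the pump bottle, then b, c and the tallest (d) at the far end. I handed the job in at about 33 s of the 106 s allowed.

- **Placement:** in the last top picture each jar is about 2 mm or less from its mat's centre as that camera measured it, and all stand upright.
- **Camera disagreement:** the side camera put the mats 4–5 mm away from where the top camera did. I followed the top camera for b, c and d; for a I used the average of the two.
- **Glass cup and gripper:** the glass cup is where it started, at (0.438, 0.000). The gripper was clear of everything at hand-in.
- **Failed checks:** one check of b's position partway through failed, because the picture mask merged the jar with the wood. The final check replaced it.

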